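Lean a coated plate against the tube rack to dry

ROBOT

A 6-joint arm with a two-finger parallel gripper is mounted at the origin on a cart in front of the work surface, level with it; the furniture and walls round the work are solid. World frame = base frame: x ahead of the robot, y to its left, z up, the work surface at z = 0. Lengths are in m, angles in rad, forces in N, time in s.
With the tool pointing down it reaches from about 0.2 to 0.875 m from the base axis. Payload 3.4 kg.
Tool frame: the origin (TCP) lies between the finger pads; the fingertips stand 25 mm ahead of it and the grasp point (between the pads) lies 6 mm ahead of it (r.nose_length is the z of the fingertips in the tool frame, in m); z points along the fingers, x is the direction in which the jaws open and shut, and the axes are right-handed (so a half turn about z gives the same grasp; the last joint's range is limited). The gripper opens to 94 mm and grips with 3 to 60 N. Pads are 16 mm wide; open, the fingers measure 119 mm over their backs; the gripper's body (75 mm by 177 mm) begins 78 mm behind the grasp point.
Start: joints at [-1.364, 0.276, 1.505, -0, 1.361, -0.121], TCP at [0.185, -0.544, 0.23] pointing down, gripper open.
Joint ranges: [-2.89, 2.89], [-0.75, 2.08], [0.22, 2.7], [-1.18, 4.32], [0.11, 2.71], [-2.7, 2.7]. Speed limits (rad/s): [2.57, 2.57, 3.14, 3.14, 3.14, 3.14].

INTERFACE

Orientations are given as a unit quaternion [w, x, y, z].
In Python, from plant import r, gripper_to, inverse_kinematics, vision, models, telemetry gives the robot as it stands. Calls block until the motion is done:
- r.move_to(position, orientation): joint-space move of the TCP to a pose.
- r.move_l(position, rot=None, vel=0.15, guard=None): straight line of the TCP; rot=None keeps the orientation; vel is the mean speed in m/s. With guard (N) it stops when the force on the tool has changed by that much, and returns True; else False.
- r.movej(angles): joint-space move.
- gripper_to(opening, f_grip=None): finger opening in m; f_grip is the grip in N (None keeps the last); returns when the fingers have stopped.
- r.hold(seconds).
- inverse_kinematics(position, orientation): joint angles nearest the present ones, or None.
- vision.snapshot(name): name is "scene" or "top"; returns the picture (480x640x3 uint8, red, green, blue); there is no depth.
- vision.get_calibration(name): a dict with "fx", "fy", "cx", "cy" (pixels), "position" and "orientation" of the camera in the world. Camera axes: x right, y down, z forward; pixel columns grow to the right and rows downward; lengths in m; the calibration is good to about 2 mm. A picture is of the moment at which its call begins. get_calibration takes no time and is no camera call.
A pose or a line that the arm cannot do raises r.PlanningError and nothing moves.
- r.sign_off(): hands the job in, once; it reports no verdict.
Trained networks look in the newest picture that a camera, given by its name, has taken for a name from the list of things; names that differ only in an ending like _2 or _b are one class to them, and where a whole thing is asked for, a point or a joint stands for the part that bears it (a point fixed in the world has none). Each returns a list of dicts, best first, with "score" (0 to 1); they miss things now and then, are a little off and sometimes report something else, mostly with a low value. They report only what shows in the picture. A call takes as long as a camera call.
- models.boxes_of(thing, camera): "at" ([x, y, z] in m, in world coordinates, good to about 4 mm: the middle of the surface that is visible of it).
- models.regions_of(thing, camera): "pixels" (480x640 bool, what is visible of it).
- models.mark_of(thing, camera): "at" ([x, y, z] in m, in world coordinates, good to about 4 mm: a listed point, or the origin of a listed thing).
Readings, each from a call of its own:
- telemetry.current_t(): time.
- telemetry.current_joints(): joint angles.
- telemetry.current_dq(): joint speeds.
- telemetry.current_joint_efforts(): joint torques, N m.
- telemetry.current_ee_pos(): TCP position.
- telemetry.current_tool_rot(): TCP orientation.
- telemetry.current_wrist_force(): force on the tool from outside, world axes, zero at the start.
- telemetry.current_torque(): the same for the moment, N m.
- telemetry.current_opening(): finger opening in m.
Only numpy, scipy, OpenCV 4.12 (cv2) and the standard library are available. Lean on these libraries where they do the work, as an engineer would, in place of code of your own. Each camera call takes 0.05 s, during which the arm holds its last target.

TASK

Clear the brown dropper bottle from in front of the empty test tube rack and stand it upright in the yellow tray. Then take the white plate out of its stand and lean it to dry against the side of the rack that faces you: lower end on the bench and parallel to the rack, about centred on it, the plate resting on the rack's upper edge at about 65 degrees to the bench, so that it stays there by itself. Set it down gently against the rack, and do not shift the rack, the blue plate, the wash bottle, the carton or the beaker.

Things in the scene. Friction and masses are not known exactly. Their poses are not given: they have to be found in the camera images.
- white_plate: White flat rigid plate with thin metal edging, 140 long (own z), 100 wide (own y), 8 thick (own x), about 0.26 kg. Origin: centre of its lower end; the upper end is at +140 along its z. It starts in one of the two slots of the stand, leaning 30 degrees from vertical with its top towards the robot (the stand's -x); its upper 78 mm stand free of the slot. Pull it out along its own z. Both faces are alike.
- blue_plate: Blue plate, same size and frame as the white one, in the other slot of the stand; leave it there. The plates stand parallel, faces 57 mm apart.
- stand: Grey and aluminium plate stand, fixed, base 200 (x) x 124 (y) x 10 high, reaching from x = -60 to +140 about its origin; z up, +x away from the robot. Two slanted slots, plate origins at x = 22.5 and x = 97.5 (y 0, z 12): each has rests 60 mm long along the plate's lower (robot) side and a lip that covers the lowest 24 mm of its far side.
- rack: Empty blue-grey test tube rack (not the like one that holds tubes far back by the tissue box), loose, 0.6 kg, 68 (x) x 200 (y) x 74 high, origin at the centre of its underside, z up, its -x side faces the robot. The long upper bar on the -x side, against which the plate rests, has its front face at x = -31 from z = 66 to its upper edge at z = 70, and runs over |y| < 96; the two end panels at |y| = 96 to 100 stand out to x = -34 and up to z = 74.
- bottle: Brown dropper bottle with black cap, standing on the bench close in front of the rack; 52 in diameter up to z = 80, 33 wide collar from z = 79 to 95, black cap of 22 diameter from z = 95 to its top at 132; 0.13 kg; origin at the centre of its underside. Not the similar bottles that stand far back on the bench.
- tray: Yellow open square tray, fixed, outer 124 x 124 x 18 high, walls and floor 4 thick; origin at the centre of its underside.
- wash_bottle: White wash bottle with red cap, bent spout along its y, 67 x 110 x 178 high, loose bystander behind the tray, between stand and rack (not the like one at the back of the bench); origin centre of underside.
- carton: Brown carton, 46 x 46 x 75 high, loose bystander close behind the rack; origin centre of underside.
- beaker: Clear beaker, 69 diameter x 92 high, loose bystander close in front of the stand; origin centre of underside.

How it is judged:
On the way:
1. the bottle stands upright on the floor of the tray, let go (x of bottle in the frame of tray between -0.036 and 0.036 m and y of bottle in the frame of tray between -0.036 and 0.036 m and z of bottle in the frame of tray below 0.012 m and angle between bottle's own z axis and vertical below 0.1 rad and contact force between the fingers and bottle below 0.1 N), for 0.2 s.
At the end, for the whole second after the job is handed in: White plate: foot on the bench, resting against the rack at 59-71 deg to the bench, parallel to it within 10 deg, centred within 45 mm, at rest. Rack upright, moved < 30 mm. Bottle upright in the tray. Blue plate moved < 15 mm; wash bottle, carton, beaker upright, moved < 25 mm (angle between white_plate's own z axis and vertical between 0.332 and 0.541 rad and contact force between white_plate and rack above 0.15 N and height (world z) of white_plate below 0.007 m and angle between the y axis of white_plate and the y axis of rack, either way round below 0.18 rad and x of white_plate in the frame of rack between -0.095 and -0.045 m and y of white_plate in the frame of rack between -0.045 and 0.045 m and linear speed of each of white_plate, bottle below 0.01 m/s and angular speed of white_plate below 0.05 rad/s and distance of rack from where it was at the start of the episode below 0.03 m and angle between rack's own z axis and vertical below 0.05 rad and x of bottle in the frame of tray between -0.036 and 0.036 m and y of bottle in the frame of tray between -0.036 and 0.036 m and z of bottle in the frame of tray below 0.012 m and angle between each of bottle, wash_bottle, carton, beaker's own z axis and vertical below 0.1 rad and distance of blue_plate from where it was at the start of the episode below 0.015 m and distance of each of wash_bottle, carton, beaker from where it was at the start of the episode below 0.025 m); the robot touches nothing.
It fails at once if the white plate is banged or pressed hard against the rack (over 40 N) (contact force between white_plate and rack above 40 N).
It also fails if it takes over 67 s, if anything falls off the work surface, if the arm or the gripper's body presses on something with over 40 N, if the wrist force passes 120 N, or if a joint passes its speed limit or range.

## Working session

There is one attempt and no reset: what is moved stays moved. The work goes in short steps, each a Python script; the robot and the scene stay as the last script left them, time stands still between calls to the robot, and variables do not carry over. Pictures are saved under pics/ and viewed, and the job is handed in when it is done.

```bash
ls; mkdir -p pics
cat > h.py <<'E'
import numpy as np, cv2
from plant import r, gripper_to, inverse_kinematics, vision, models, telemetry
from scipy.spatial.transform import Rotation as R
def q(Rm): 
    x,y,z,w=R.from_matrix(Rm).as_quat(); return [w,x,y,z]
def axes(x,z):
    x=np.array(x,float);z=np.array(z,float);z/=np.linalg.norm(z);x-=z*(x@z);x/=np.linalg.norm(x)
    return q(np.c_[x,np.cross(z,x),z])
def snap(n,f):
    im=vision.snapshot(n); cv2.imwrite('pics/'+f,im[:,:,::-1]); return im
def cal(n):
    c=vision.get_calibration(n); w,x,y,z=c['orientation']
    return c,R.from_quat([x,y,z,w]).as_matrix()
def proj(n,P):
    c,M=cal(n); p=(np.atleast_2d(P)-c['position'])@M
    return np.c_[c['fx']*p[:,0]/p[:,2]+c['cx'],c['fy']*p[:,1]/p[:,2]+c['cy']]
def back(n,u,v,z):
    c,M=cal(n); d=M@np.array([(u-c['cx'])/c['fx'],(v-c['cy'])/c['fy'],1]); o=np.array(c['position'])
    return o+d*(z-o[2])/d[2]
E
python3 - <<'E'
from h import *
for n in ['scene','top']:
    snap(n,n+'0.png'); c,M=cal(n); print(n,c)
    for t in ['white_plate','blue_plate','stand','rack','bottle','tray','wash_bottle','carton','beaker']:
        print(t,[(np.round(d['at'],3).tolist(),round(d['score'],2)) for d in models.mark_of(t,n)][:3])
print(telemetry.current_t())
E
```

```text
pics
scene {'fx': 456.48201039319804, 'fy': 456.48201039319804, 'cx': 323.3470264327073, 'cy': 237.81454466733737, 'position': array([0.69552079, 0.64133893, 0.72695403]), 'orientation': array([-0.0496654 ,  0.11424107,  0.91864486, -0.37493191])}
white_plate [([0.547, -0.265, 0.007], 0.88)]
blue_plate [([0.615, -0.242, 0.009], 0.9)]
stand [([0.517, -0.27, -0.004], 0.79)]
rack [([0.507, 0.257, 0.003], 0.75)]
bottle [([0.421, 0.235, 0.0], 0.96)]
tray [([0.444, -0.016, -0.003], 0.96), ([0.416, -0.333, 0.0], 0.34)]
wash_bottle [([0.667, -0.0, -0.0], 0.97)]
carton [([0.587, 0.255, -0.0], 0.83)]
beaker [([0.414, -0.332, 0.001], 0.67)]
top {'fx': 440.5784054333353, 'fy': 440.5784054333353, 'cx': 317.6342519708095, 'cy': 240.1741925970454, 'position': array([0.4381696 , 0.01332128, 0.97032196]), 'orientation': array([ 0.04547104, -0.69695699,  0.71532602, -0.02218141])}
white_plate [([0.541, -0.266, 0.012], 0.68), ([0.588, 0.256, 0.004], 0.19)]
blue_plate [([0.616, -0.24, 0.012], 0.84)]
stand [([0.519, -0.269, -0.004], 0.87)]
rack [([0.503, 0.256, 0.002], 0.63), ([0.668, -0.004, -0.0], 0.63)]
bottle [([0.424, 0.233, -0.001], 0.76), ([0.5, 0.256, 0.004], 0.75)]
tray [([0.441, -0.014, -0.004], 0.75)]
wash_bottle [([0.666, -0.006, -0.001], 0.79), ([0.423, 0.235, -0.003], 0.69)]
carton [([0.586, 0.253, 0.002], 0.93)]
beaker [([0.411, -0.33, -0.0], 0.69)]
1.0
```

View pics/scene0.png

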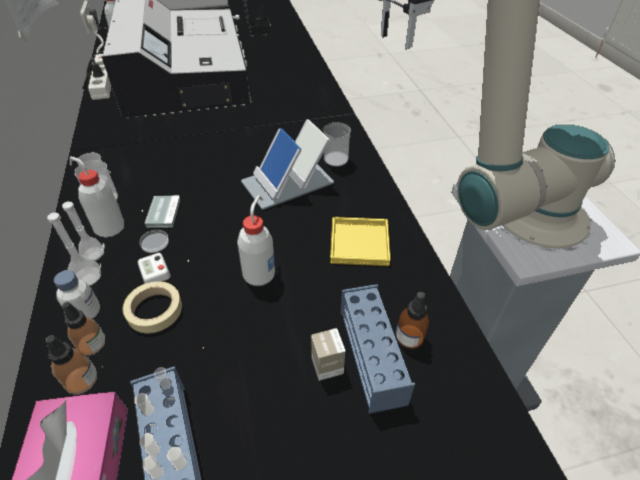

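View pics/top0.png

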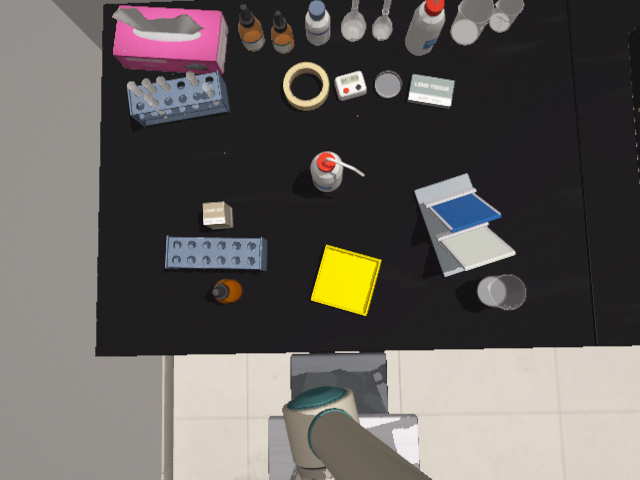

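```bash
cat > fit.py <<'E'
from h import *
from scipy.optimize import minimize
def box(x0,x1,y0,y1,z0,z1): return np.array([[x,y,z] for x in(x0,x1) for y in(y0,y1) for z in(z0,z1)])
def pose(P,p): 
    c,s=np.cos(p[2]),np.sin(p[2]); M=np.array([[c,-s,0],[s,c,0],[0,0,1]]); return P@M.T+[p[0],p[1],0]
def sil(n,P):
    # 4x supersampled hull
    h=cv2.convexHull((proj(n,P)*16).round().astype(np.int32)); m=np.zeros((480,640),np.uint8)
    cv2.fillConvexPoly(m,h,255,cv2.LINE_AA,4); return m/255.
def fit(P,p0,masks):
    def f(p):
        e=0
        for n,m in masks:
            s=sil(n,pose(P,p)); e+=1-np.minimum(s,m).sum()/np.maximum(s,m).sum()
        return e
    best=None
    for dy in(-.25,-.1,0,.1,.25):
        p=np.array([p0[0],p0[1],p0[2]+dy])
        o=minimize(f,p,method='Nelder-Mead',options=dict(initial_simplex=[p,p+[.01,0,0],p+[0,.01,0],p+[0,0,.1]],xatol=1e-4,fatol=1e-5))
        if best is None or o.fun<best.fun: best=o
    return best.x,best.fun
a=np.radians(30); pz=np.array([-np.sin(a),0,np.cos(a)]); px=np.array([np.cos(a),0,np.sin(a)])
def plate(x0,s0=62): # part above slot
    return np.array([np.array([x0,y,.012])+px*t+pz*s for y in(-.05,.05) for t in(-.004,.004) for s in(s0/1000,.14)])
if __name__=='__main__':
    sh={'rack':(box(-.034,.034,-.1,.1,0,.074),(.505,.256,0)),'tray':(box(-.062,.062,-.062,.062,0,.018),(.442,-.015,0))}
    print('t',telemetry.current_t())
    out={}
    for t,(P,p0) in sh.items():
        ms=[]
        for n in('scene','top'):
            L=models.regions_of(t,n)
            for d in L[:3]:
                m=d['pixels'].astype(float); s=sil(n,pose(P,p0)); i=np.minimum(m,s).sum()/np.maximum(m,s).sum()
                print(t,n,d['score'],m.sum(),i)
                if i>.4: ms.append((n,m)); break
        for k in ms: print(k[0],fit(P,p0,[k]))
        print(t,'both',fit(P,p0,ms))
    for t in('white_plate','blue_plate','stand'):
        for n in('scene','top'):
            for d in models.regions_of(t,n)[:1]: np.save(f'{t}_{n}.npy',d['pixels']); print(t,n,d['score'],d['pixels'].sum())
    for n in('scene','top'):
      im=cv2.imread(f'pics/{n}0.png'); u=proj(n,[[.57,-.25,.04]])[0].astype(int); c=im[max(0,u[1]-75):u[1]+75,u[0]-75:u[0]+75]; cv2.imwrite(f'pics/{n}_stand.png',cv2.resize(c,(600,600),interpolation=cv2.INTER_CUBIC)); print(n,u)
E
python3 fit.py
```

```text
t 1.0
rack scene 0.94 5582.0 0.8786571007366146
rack top 0.77 3106.0 0.8447436935987337
scene (array([ 0.50414281,  0.25541333, -0.05647747]), np.float64(0.1056759646101596))
top (array([ 0.50425183,  0.25662361, -0.06966973]), np.float64(0.1343861104332611))
rack both (array([ 0.50446756,  0.25679407, -0.06763915]), np.float64(0.2442967705545276))
tray scene 0.93 2659.0 0.8031630953403711
tray top 0.82 3283.0 0.7958369449363598
scene (array([ 0.44199478, -0.01579933, -0.29302607]), np.float64(0.05274525231020799))
top (array([ 0.44275671, -0.01441083, -0.29745278]), np.float64(0.06237865681992072))
tray both (array([ 0.44200073, -0.01531308, -0.30064464]), np.float64(0.11787467619627101))
white_plate scene 0.67 1296
white_plate top 0.57 1823
blue_plate scene 0.76 1457
blue_plate top 0.85 1667
stand scene 0.84 1795
stand top 0.56 2367
scene [281 173]
top [455 216]
```

```bash
cat > f2.py <<'E'
from fit import *
for t,x0 in(('white_plate',.0225),('blue_plate',.0975)):
    ms=[(n,np.load(f'{t}_{n}.npy').astype(float)) for n in('scene','top')]
    for s0 in (24,30,62):
        P=plate(x0,s0)
        for k in ms: print(t,s0,k[0],fit(P,(.518,-.27,.33),[k]))
        print('both',fit(P,(.518,-.27,.33),ms))
E
python3 f2.py
cat > ov.py <<'E'
from fit import *
import sys
def ov(st,rk,tr):
    for n in('scene','top'):
        im=cv2.resize(cv2.imread(f'pics/{n}0.png'),None,fx=4,fy=4,interpolation=cv2.INTER_CUBIC)
        def ed(P,p,col,I=((0,1),(2,3),(4,5),(6,7),(0,2),(1,3),(4,6),(5,7),(0,4),(1,5),(2,6),(3,7))):
            u=((proj(n,pose(P,p))+.5)*4).astype(int)
            for i,j in I: cv2.line(im,tuple(map(int,u[i])),tuple(map(int,u[j])),col,1)
        ed(plate(.0225,0),st,(0,0,255)); ed(plate(.0975,0),st,(0,255,255)); ed(box(-.06,.14,-.062,.062,0,.01),st,(0,255,0))
        ed(box(-.034,.034,-.1,.1,0,.074),rk,(0,0,255)); ed(box(-.062,.062,-.062,.062,0,.018),tr,(0,0,255))
        for nm,p in(('st',(.57,-.25,.04)),('rk',(.50,.25,.03))):
            u=(proj(n,[p])[0]*4).astype(int); cv2.imwrite(f'pics/ov_{n}_{nm}.png',im[max(0,u[1]-300):u[1]+300,max(0,u[0]-350):u[0]+350])
E
```

```text
white_plate 24 scene (array([ 0.51949784, -0.26385682,  0.24151337]), np.float64(0.14925975987074813))
white_plate 24 top (array([ 0.51897336, -0.26894377,  0.24057403]), np.float64(0.069988310031876))
both (array([ 0.51860392, -0.26675798,  0.25038542]), np.float64(0.23346273103204196))
white_plate 30 scene (array([ 0.52033507, -0.26250176,  0.23004812]), np.float64(0.16366936504602325))
white_plate 30 top (array([ 0.52028628, -0.26776716,  0.2171529 ]), np.float64(0.08923146074897814))Traceback (most recent call last):
  File "f2.py", line 7, in <module>
    print('both',fit(P,(.518,-.27,.33),ms))
                 ~~~^^^^^^^^^^^^^^^^^^^^^^
  File "fit.py", line 19, in fit
    o=minimize(f,p,method='Nelder-Mead',options=dict(initial_simplex=[p,p+[.01,0,0],p+[0,.01,0],p+[0,0,.1]],xatol=1e-4,fatol=1e-5))
    res = _minimize_neldermead(fun, x0, args, callback, bounds=bounds,
                               **options)
    fxc = func(xc)
    fx = function(np.copy(x), *(wrapper_args + args))
  File "fit.py", line 14, in f
    s=sil(n,pose(P,p)); e+=1-np.minimum(s,m).sum()/np.maximum(s,m).sum()
  File "fit.py", line 8, in sil
    h=cv2.convexHull((proj(n,P)*16).round().astype(np.int32)); m=np.zeros((480,640),np.uint8)
                      ~~~~^^^^^
  File "h.py", line 15, in proj
    c,M=cal(n); p=(np.atleast_2d(P)-c['position'])@M
        ~~~^^^
  File "h.py", line 12, in cal
    c=vision.get_calibration(n); w,x,y,z=c['orientation']
ValueError: time passes only in moves, steps and waits
```

```bash
python3 - <<'E'
s=open('h.py').read()
s=s.replace("def cal(n):\n    c=vision.get_calibration(n);","_C={'scene':dict(fx=456.48201039319804,fy=456.48201039319804,cx=323.3470264327073,cy=237.81454466733737,position=np.array([0.69552079,0.64133893,0.72695403]),orientation=[-0.0496654,0.11424107,0.91864486,-0.37493191]),'top':dict(fx=440.5784054333353,fy=440.5784054333353,cx=317.6342519708095,cy=240.1741925970454,position=np.array([0.4381696,0.01332128,0.97032196]),orientation=[0.04547104,-0.69695699,0.71532602,-0.02218141])}\ndef cal(n):\n    c=_C[n];")
open('h.py','w').write(s)
E
sed -i 's/(24,30,62)/(24,)/' f2.py; python3 f2.py; python3 -c "
from ov import *
ov((.5186,-.268,.25),(.5042,.2565,-.065),(.442,-.015,-.297))"
```

```text
white_plate 24 scene (array([ 0.51949784, -0.26385682,  0.24151337]), np.float64(0.14925975987074813))
white_plate 24 top (array([ 0.51897336, -0.26894377,  0.24057403]), np.float64(0.069988310031876))
both (array([ 0.51860392, -0.26675798,  0.25038542]), np.float64(0.23346273103204196))
blue_plate 24 scene (array([ 0.51767557, -0.26384771,  0.26347266]), np.float64(0.04060818947158085))
blue_plate 24 top (array([ 0.51830022, -0.26611431,  0.26068027]), np.float64(0.06867771114019017))
both (array([ 0.51803766, -0.2657382 ,  0.26612945]), np.float64(0.1196841086614091))
```

```bash
python3 -c "
import cv2,numpy as np
for n in('scene','top'):
  a=cv2.imread(f'pics/ov_{n}_st.png');b=cv2.imread(f'pics/ov_{n}_rk.png')
  print(a.shape,b.shape)
"
```

```text
(600, 700, 3) (600, 700, 3)
(600, 700, 3) (600, 700, 3)
```

View pics/ov_scene_st.png

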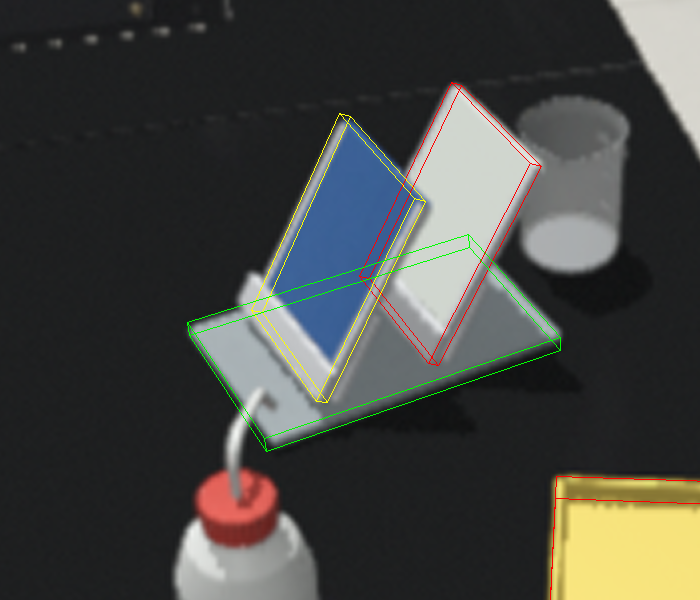

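View pics/ov_top_st.png

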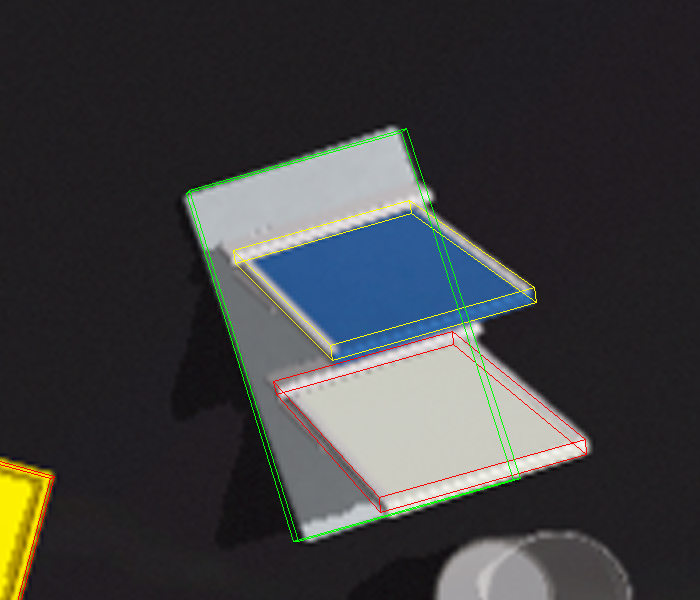

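View pics/ov_top_rk.png

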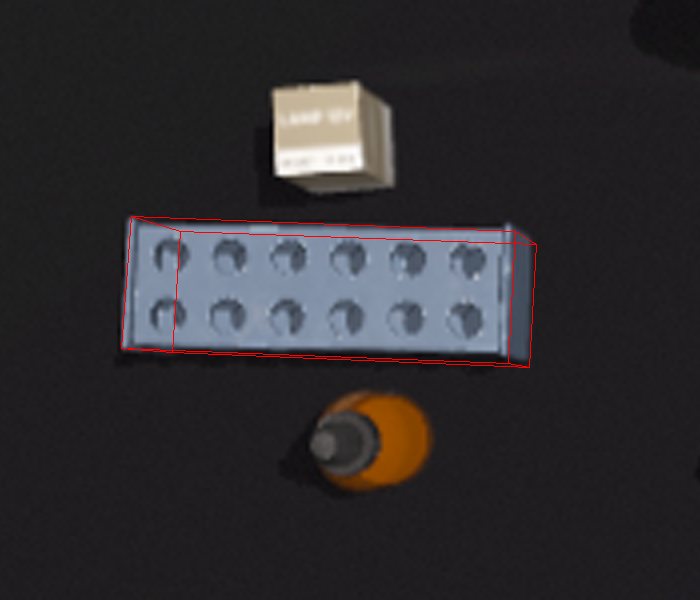

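View pics/ov_scene_rk.png

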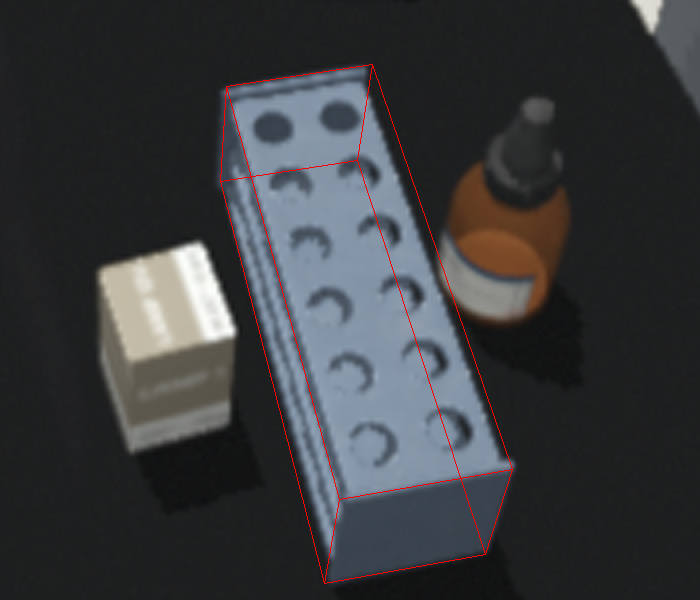

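```bash
cat > plan.py <<'E'
from h import *
ST=(.5186,-.268,.255); RK=(.504,.2565,-.05); TR=(.442,-.015,-.297); BO=(.4225,.234)
def rz(t): return R.from_euler('z',t).as_matrix()
def slot(s,sgn=1):  # TCP pose gripping plate at s along plate in slot
    a=np.radians(30); M=rz(ST[2]); pz=M@[-np.sin(a),0,np.cos(a)]; px=M@[np.cos(a),0,np.sin(a)]
    o=M@[.0225,0,.012]+[ST[0],ST[1],0]
    return o+pz*(s+.006), axes(sgn*px,-pz), pz
def lean(s,foot=-.068,up=.0017,sgn=1,ang=65,y=0):
    a=np.radians(ang); M=rz(RK[2]); pz=M@[np.cos(a),0,np.sin(a)]; px=M@[np.sin(a),0,-np.cos(a)]
    o=M@[foot,y,up]+[RK[0],RK[1],0]
    return o+pz*(s+.006), axes(sgn*px,-pz), pz
E
python3 - <<'E'
from plan import *
for sg in(1,-1):
    print(sg,axes([0,sg,0],[0,0,-1]),inverse_kinematics([BO[0],BO[1],.11],axes([0,sg,0],[0,0,-1])))
    for d in(0,.1):
        p,o,z=slot(.118,sg); print('slot',d,p+z*d,inverse_kinematics(list(p+z*d),o))
    for f,u in((-.068,.002),(-.09,.15)):
        p,o,z=lean(.118,f,u,sg); print('lean',p,inverse_kinematics(list(p),o))
E
```

```text
1 [np.float64(0.0), np.float64(0.7071067811865475), np.float64(0.7071067811865475), np.float64(0.0)] [ 3.61598632e-01  2.42872750e-01  1.88125083e+00 -4.44089210e-16
  1.01746908e+00 -1.20919770e+00]
slot 0 [ 0.4803773  -0.27796369  0.11938715] [-0.97485686  0.24059457  2.01309354  0.69399572  0.82821655 -1.69446946]
slot 0.1 [ 0.43199414 -0.29057596  0.20598969] [-1.08712021  0.10490085  1.92472996  0.59068233  1.06421986 -1.62278523]
lean [0.48842415 0.25727944 0.11438217] [0.26958033 0.54690573 1.4503057  0.13317257 1.56123107 0.29010085]
lean [0.46645165 0.25837898 0.26238217] [0.2799679  0.42054386 1.28920894 0.14271744 1.84463898 0.33981111]
-1 [np.float64(-0.0), np.float64(0.7071067811865475), np.float64(-0.7071067811865475), np.float64(0.0)] [ 3.61598632e-01  2.42872750e-01  1.88125083e+00 -4.44089210e-16
  1.01746908e+00  1.93239496e+00]
slot 0 [ 0.4803773  -0.27796369  0.11938715] [-0.97485686  0.24059457  2.01309354  0.69399572  0.82821655  1.44712319]
slot 0.1 [ 0.43199414 -0.29057596  0.20598969] [-1.08712021  0.10490085  1.92472996  0.59068233  1.06421986  1.51880742]
lean [0.48842415 0.25727944 0.11438217] None
lean [0.46645165 0.25837898 0.26238217] None
```

Run:
```python
from plan import *
o=axes([0,1,0],[0,0,-1])
r.move_to([BO[0],BO[1],.20],o); gripper_to(.07,15)
print(r.move_l([BO[0],BO[1],.110],vel=.12,guard=6), telemetry.current_ee_pos())
gripper_to(.0,15); print('open',telemetry.current_opening(),telemetry.current_t(),telemetry.current_wrist_force())
snap('scene','grab.png')
```

```text
False [0.42303457 0.23421629 0.11048481]
open 0.032548794354637325 6.5167 [-0.27956081  0.16856138  0.85907422]
```

View pics/grab.png

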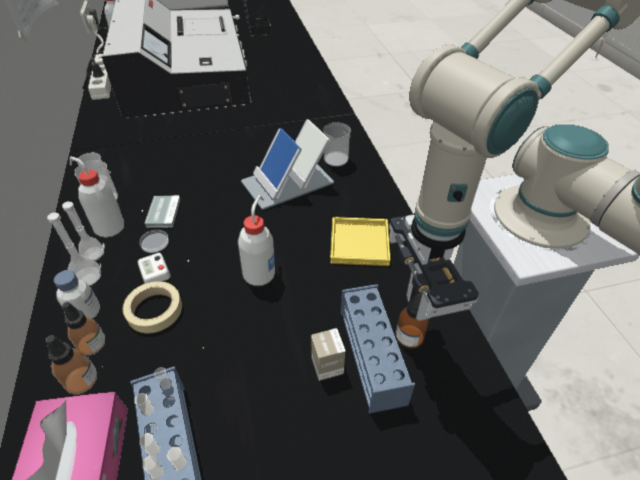

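The jaws hold the bottle by its collar: the opening is 32.5 mm, and the bottle is at about pixel (412,330). Next I carry it to the tray.

Run:
```python
from plan import *
r.move_l([BO[0],BO[1],.20],vel=.12)
r.move_l([TR[0],TR[1],.20],vel=.2)
print('open',telemetry.current_opening(),telemetry.current_wrist_force())
r.move_l([TR[0],TR[1],.125],vel=.1)
print(r.move_l([TR[0],TR[1],.109],vel=.03,guard=3),telemetry.current_ee_pos())
gripper_to(.05); r.hold(.2)
r.move_l([TR[0],TR[1],.22],vel=.15)
print(telemetry.current_t())
snap('scene','placed.png'); print(models.mark_of('bottle','scene')[:2],models.mark_of('tray','scene')[:1])
```

```text
open 0.032471954668284946 [-0.38381109 -0.08704242 -1.0071662 ]
True [ 0.44215379 -0.01487385  0.11355632]
11.75
[{'at': [0.4422, -0.0122, 0.0061], 'score': 0.72}] [{'at': [0.4424, -0.0195, -0.0021], 'score': 0.66}]
```

View pics/placed.png

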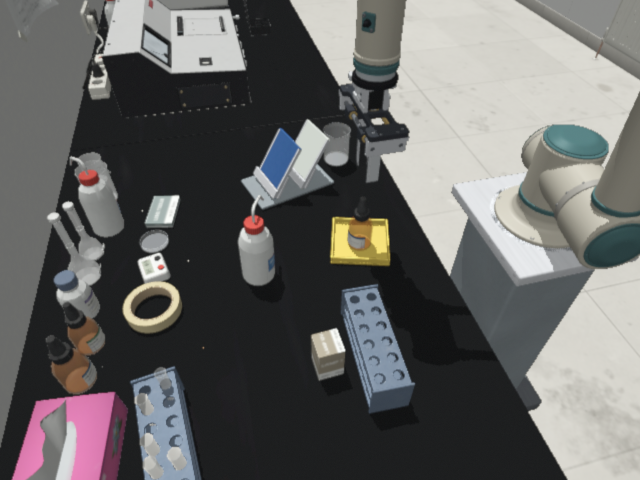

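The bottle stands upright in the tray at pixel (360,235). Next is the plate.

Run:
```python
from plan import *
p,o,z=slot(.118)
r.move_l([.40,-.1,.30],vel=.25)
r.move_to(list(p+z*.10),o); gripper_to(.034,25)
print(r.move_l(list(p+z*.03),vel=.12,guard=6))
print(r.move_l(list(p),vel=.06,guard=5),telemetry.current_ee_pos(),p)
snap('scene','pg_s.png');snap('top','pg_t.png')
gripper_to(.0,12); print('open',telemetry.current_opening(),telemetry.current_wrist_force(),telemetry.current_torque(),telemetry.current_t())
import cv2
a=cv2.imread('pics/pg_s.png')[70:250,200:420];b=cv2.imread('pics/pg_t.png')[150:330,390:560]
cv2.imwrite('pics/pg.png',np.hstack([cv2.resize(a,(420,344)),cv2.resize(b,(325,344))]))
```

```text
False
False [ 0.48045401 -0.27782197  0.11913633] [ 0.4803773  -0.27796369  0.11938715]
open 0.008323228609570433 [0.56802403 1.29454313 1.57177026] [ 0.09255351 -0.39034525  0.20419016] 15.9
```

View pics/pg.png

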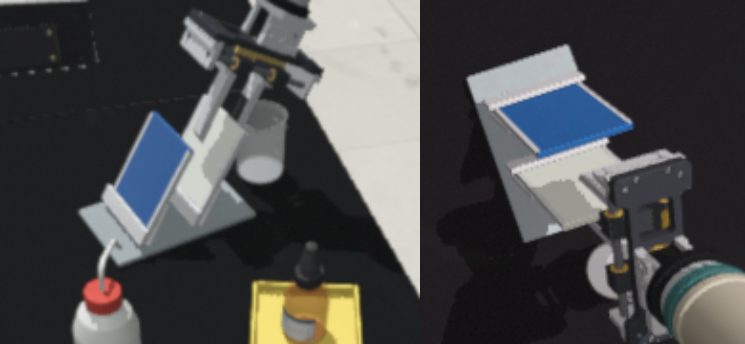

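The fingers straddle the white plate's top edge and have closed to 8.3 mm, the plate's thickness. The blue plate and the beaker are clear. I pull it out along the plate's own axis.

Run:
```python
from plan import *
p,o,z=slot(.118)
gripper_to(.0,40)
p0=np.array(telemetry.current_ee_pos())
print(r.move_l(list(p0+z*.09),vel=.08,guard=25),telemetry.current_opening(),telemetry.current_wrist_force())
p1=np.array(telemetry.current_ee_pos())
r.move_l([p1[0],p1[1],.36],vel=.15)
print(telemetry.current_wrist_force(),telemetry.current_torque())
# transit to above the front of the rack
p2,o2,z2=lean(.118,-.10,.21)
r.move_l([.42,-.12,.37],vel=.2)
print(inverse_kinematics(list(p2),o2),p2)
r.move_to(list(p2),o2)
print(telemetry.current_ee_pos(),telemetry.current_opening(),telemetry.current_t(),telemetry.current_wrist_force())
snap('scene','tr_s.png');snap('top','tr_t.png')
```

```text
False 0.007972932553002963 [ 0.01518335  0.32354752 -2.85891203]
[ 0.54679104  0.04023936 -2.57911289] [-0.18425098  0.39649741 -0.02539176]
[0.28490358 0.38506635 1.20118624 0.15108678 1.96609429 0.36409168] [0.45646415 0.25887878 0.32238217]
[0.45730921 0.257887   0.3223294 ] 0.007897185637666716 21.05 [ 0.53867299  0.20956228 -3.29417421]
```

View pics/tr_s.png

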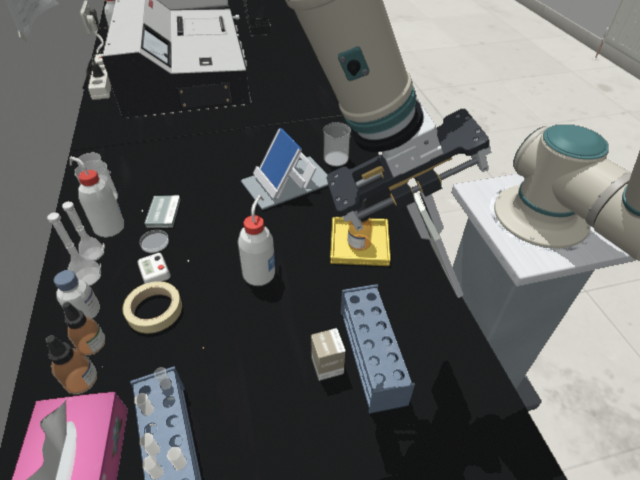

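View pics/tr_t.png

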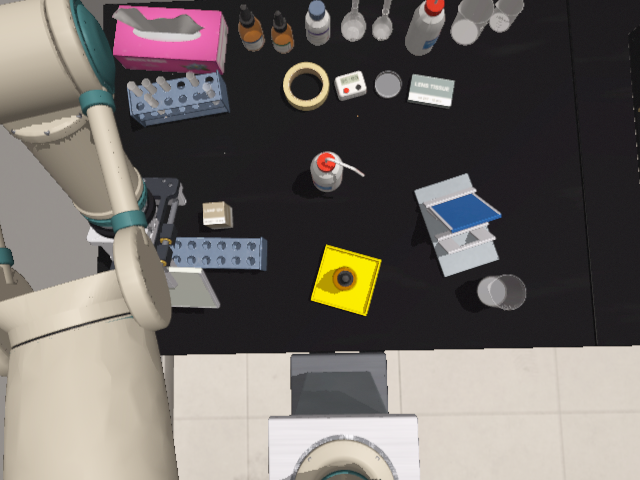

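Run:
```python
from plan import *
p2,o2,z=lean(.118,-.10,.21); p=np.array([0.45730921,0.257887,0.3223294])
M=rz(RK[2]); yy=M@[0,1,0]
f=p-z*.124
C=[f-yy*.05,f+yy*.05,f+yy*.05+z*.14,f-yy*.05+z*.14]
o=[]
for n,fn in(('scene','tr_s'),('top','tr_t')):
    u=proj(n,C); print(n,u.round())
    im=cv2.imread(f'pics/{fn}.png'); 
    c=u.mean(0).astype(int); im=cv2.resize(im,None,fx=3,fy=3); cv2.polylines(im,[((u+.5)*3).astype(np.int32)],True,(0,0,255),1)
    x0=max(0,3*c[0]-200);y0=max(0,3*c[1]-240); o.append(im[y0:y0+480,x0:x0+400])
cv2.imwrite('pics/tr_ov.png',np.hstack(o))
```

```text
scene [[435. 246.]
 [461. 297.]
 [438. 240.]
 [411. 187.]]
top [[219. 306.]
 [162. 304.]
 [130. 268.]
 [198. 269.]]
```

View pics/tr_ov.png

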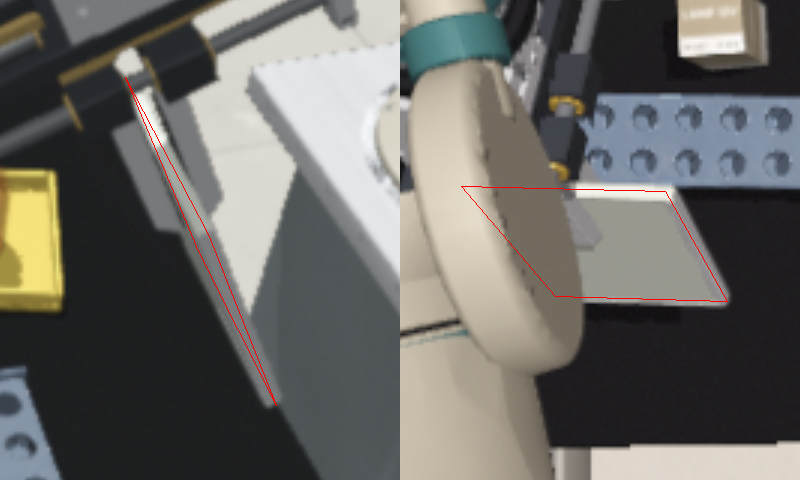

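In both views the model outline lies on the plate's visible edges, with its lower corner at pixel (219,306) in the top view. I lower it, then make guarded contacts with the rack and the bench.

Run:
```python
from plan import *
r.move_l(list(lean(.118,-.093,.05)[0]),vel=.15)
r.move_l(list(lean(.118,-.093,.006)[0]),vel=.06)
r.hold(.3); f0=np.array(telemetry.current_wrist_force())
print(r.move_l(list(lean(.118,-.060,.006)[0]),vel=.02,guard=2.0))
p=np.array(telemetry.current_ee_pos()); print(p,'foot',(rz(RK[2]).T@(p-lean(.118,0,0)[0]))[0],np.array(telemetry.current_wrist_force())-f0)
print(r.move_l(list(p-[0,0,.010]),vel=.015,guard=3))
print(telemetry.current_ee_pos(),np.array(telemetry.current_wrist_force())-f0,telemetry.current_t())
snap('scene','ln_s.png');snap('top','ln_t.png')
a=cv2.imread('pics/ln_s.png')[180:440,270:520];b=cv2.imread('pics/ln_t.png')[180:360,100:300]
cv2.imwrite('pics/ln.png',np.hstack([cv2.resize(a,(400,416)),cv2.resize(b,(400,416))]))
```

```text
True
[0.49177577 0.25698447 0.1176883 ] foot -0.06463782851201949 [-0.77107389  0.20437147  1.92159858]
True
[0.49086465 0.25690607 0.11537431] [1.33759647 0.17652558 5.20926635] 25.1833
```

View pics/ln.png

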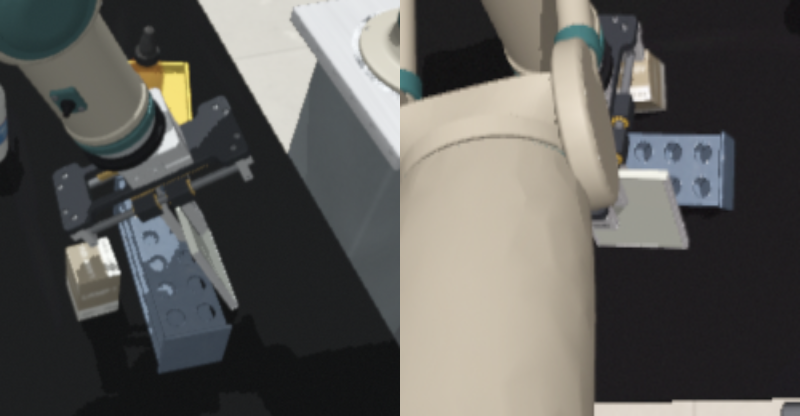

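Run:
```python
from plan import *
p=np.array(telemetry.current_ee_pos())
print(r.move_l(list(p-[0,0,.006]),vel=.01,guard=4),telemetry.current_ee_pos()-p,telemetry.current_wrist_force(),telemetry.current_torque())
p=np.array(telemetry.current_ee_pos())
print(r.move_l(list(p+rz(RK[2])@[.006,0,0]),vel=.01,guard=2),telemetry.current_ee_pos()-p,telemetry.current_wrist_force())
```

```text
True [ 2.18765103e-05  1.76282462e-05 -7.73125328e-05] [ 1.41135946 -0.35997363  4.01784015] [-0.13920754 -0.17112719  0.05397207]
True [ 5.72974189e-05 -1.37574247e-05 -6.53389748e-05] [0.36120889 0.55199054 2.90057568]
```

Run:
```python
from plan import *
for w in(.012,.018,.024): gripper_to(w,5)
r.hold(.4); print(telemetry.current_wrist_force(),telemetry.current_opening())
p=np.array(telemetry.current_ee_pos()); z=lean(.118)[2]
print(r.move_l(list(p+z*.05),vel=.05,guard=3))
r.move_l(list(p+z*.16),vel=.15)
r.move_l([.40,-.02,.40],vel=.25); r.movej([-1.364,0.276,1.505,0,1.361,-0.121])
print(telemetry.current_t())
L=['white_plate','blue_plate','rack','bottle','tray','wash_bottle','carton','beaker']
for n in('scene','top'):
    snap(n,f'end_{n}.png')
    print(n,{t:[(np.round(d['at'],3).tolist(),round(d['score'],2)) for d in models.mark_of(t,n)][:1] for t in L})
    if n=='scene': 
        m=models.regions_of('white_plate',n)
a=cv2.imread('pics/end_scene.png')[200:430,270:470];b=cv2.imread('pics/end_top.png')[180:360,100:400]
cv2.imwrite('pics/end.png',np.hstack([cv2.resize(a,(400,460)),cv2.resize(b,(400,460))]))
```

```text
[ 0.20163013 -0.24046864  0.91941112] 0.023995996886958453
False
32.8833
scene {'white_plate': [([0.438, 0.259, -0.0], 0.98)], 'blue_plate': [([0.612, -0.242, 0.007], 0.61)], 'rack': [([0.507, 0.254, 0.005], 0.76)], 'bottle': [([0.444, -0.013, 0.002], 0.94)], 'tray': [([0.442, -0.02, -0.002], 0.61)], 'wash_bottle': [([0.665, 0.002, -0.001], 0.85)], 'carton': [([0.442, -0.012, 0.006], 0.71)], 'beaker': []}
top {'white_plate': [([0.433, 0.256, 0.002], 0.9)], 'blue_plate': [([0.617, -0.237, 0.01], 0.96)], 'rack': [([0.5, 0.254, 0.002], 0.92)], 'bottle': [], 'tray': [([0.442, -0.012, -0.005], 0.77)], 'wash_bottle': [], 'carton': [], 'beaker': [([0.411, -0.329, 0.0], 0.76)]}
```

View pics/end_scene.png

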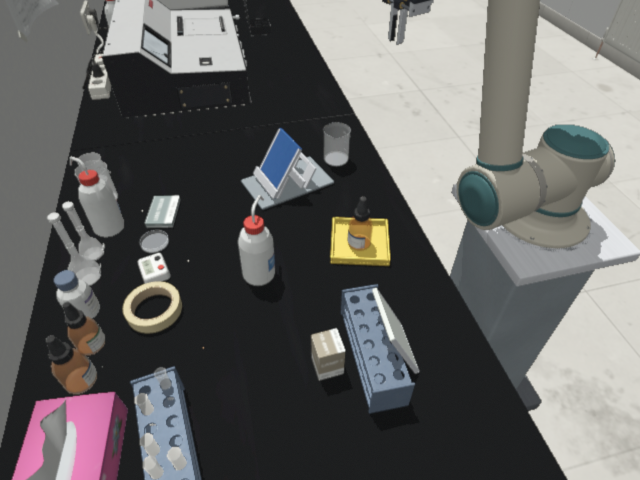

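View pics/end_top.png

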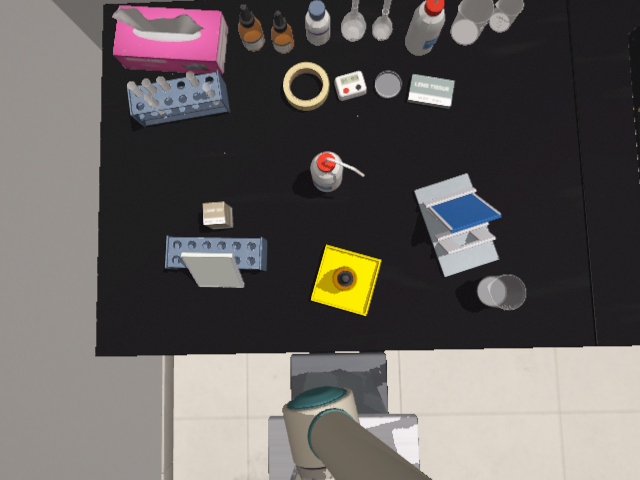

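The plate leans on the rack and the gripper is clear: its top edge is at (183–235, 254) and its foot at (196–243, 289) in the top view. I check the angle, then hand in.

Run:
```python
from fit import *
from plan import RK,rz
d=models.regions_of('white_plate','top')
m=d[0]['pixels'].astype(float); print(d[0]['score'],m.sum())
def f(p):
    x,y,w,a=p; pz=rz(w)@[np.cos(a),0,np.sin(a)];px=rz(w)@[np.sin(a),0,-np.cos(a)];yy=rz(w)@[0,1,0]
    P=np.array([np.array([x,y,.0017])+yy*j+px*t+pz*s for j in(-.05,.05) for t in(-.004,.004) for s in(0,.14)])
    s=sil('top',P); return 1-np.minimum(s,m).sum()/np.maximum(s,m).sum()
p=np.array([.436,.256,-.05,1.13])
o=minimize(f,p,method='Nelder-Mead',options=dict(initial_simplex=[p]+[p+e for e in np.diag([.01,.01,.1,.1])],xatol=1e-4,fatol=1e-5))
print(o.x,o.fun,np.degrees(o.x[3])); a=rz(RK[2]).T@[o.x[0]-RK[0],o.x[1]-RK[1],0]; print(a,telemetry.current_t())
# motion check via pixel differences in the areas of bystanders
for n in('scene','top'):
    A=cv2.imread(f'pics/{n}0.png').astype(int);B=cv2.imread(f'pics/end_{n}.png').astype(int); D=np.abs(A-B).max(2)>40
    for t,P in(('rack',[.504,.33,.04]),('carton',[.587,.255,.04]),('wash',[.667,0,.09]),('blue',[.58,-.25,.09]),('beaker',[.412,-.331,.045])):
        u=proj(n,[P])[0].astype(int); print(n,t,D[u[1]-15:u[1]+15,u[0]-15:u[0]+15].sum(),end=' ')
```

```text
0.8 1685.0
[ 0.43845352  0.25932741 -0.06541728  1.14619406] 0.04652978600347002 65.67208220717285
[-0.06560587 -0.00045209  0.        ] 33.8833
scene rack 66 scene carton 0 scene wash 53 scene blue 0 scene beaker 132 top rack 165 top carton 0 top wash 17 top blue 0 top beaker 0
```

```bash
python3 -c "
from h import *
r.sign_off()"
```

```text
the job is handed in; nothing more can be done
```

I stood the bottle upright in the centre of the yellow tray. I then pulled the white plate out of its stand along its own axis and leaned it on the rack, setting it down with light guarded contacts. The arm was withdrawn before I handed the job in at about 34 s on the robot's clock, out of 67 s.

**Plate:** a fit to the top camera image gave about 66° to the bench, nearly parallel to the rack (0.02 rad off). The foot is at x = -66 mm and y = 0 mm in the rack frame. The forces on the tool during set-down were a few newtons.

**Bottle:** the scene camera placed it within about 8 mm of the tray centre, and it looked upright in both views. The network did not find it in the last top picture.

**Bystanders:** the rack, blue plate, wash bottle, carton and beaker stood where they began in both pictures, but some checks were incomplete:
- **Rack and blue plate:** network positions agreed with the start to within about 5 mm.
- **Carton:** it was missed in the top view, and in the scene view the network's best match for it was the bottle in the tray. The picture around it showed no change.
- **Beaker:** it was found only in the top view, where it had not moved. The change near it in the scene view I put down to the white plate no longer being in the stand in front of it.
- **Wash bottle:** it was missed in the top view. The scene view put it within 3 mm of its start, and I did not explain a few changed pixels around it.
- **Rack pixels:** some also changed near the rack's far end. I did not trace these.

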